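# Turn the cartridge in the closing press and press its second closure

### The job

The white cartridge in the bench press has had the closure at one end pressed; draw it out, turn it half round and push it fully home against the stop, so that the closure that still stands proud lies under the press bar. Then flip the safety catch right over, away from the lever it blocks, pull the lever down as far as it goes so the bar presses the closure in, and finish with the gripper still holding the lever handle down. Leave the foil packs, bottle and jar where they are.

Things in the scene. Friction and masses are not known exactly. Their poses are not given: they have to be found in the camera images.
- press: Hand press, fixed. Origin on the bench below the centre of a fully home cartridge; x runs along the nest away from its open mouth (robot side), y left, z up. The grey base plate the cartridge lies on is 12 mm high, x -85 to 160 mm, y +/-75. Two white cheeks, x 85 to 150 mm, y +/-50 to 60, stand 165 mm high; the lever is outside the right (-y) one.
- nest_stop (a point): Middle of the face of the nest's stop, 75 mm from the press origin, 30 mm up; the cartridge's far face rests on it when home. Side rails lead to it, from 75 to 0 mm of press x, 66 mm apart inside, 14 mm above the plate; their flared ends reach to x -26 mm.
- press_bar (a point): Middle of the underside of the moving steel press bar, 16 mm in press x (57 to 73 mm) by 54 mm in y. 80 mm above the bench with the lever up, 54 mm with it fully down; bar and stem reach 70 mm above this point.
- cartridge: White plastic, 150 (x) x 60 (y) x 40 mm, 0.2 to 0.4 kg, loose. Origin: centre of the underside. Rib to grip in the middle of its top: 44 mm along x, 22 mm thick, top 72 mm above the underside. A grey closure bar (18 x 44 mm) 63 mm from the middle at each end: at -x 2 mm above the deck (pressed), at +x 10 mm (proud). Starts in the nest drawn out 6 to 30 mm, +x end to the mouth.
- closure_top (a point): Centre of the top of the closure that still stands proud; it moves with that closure.
- closure (a joint): How far the proud closure has been pressed in, m: 0 standing 10 mm proud, 0.008 when the press is fully down. Stiff: it takes about 12 N.
- catch (a joint): Safety catch angle, rad: 0 lying level across the lever's path (starts 0 to 0.12), grows as it is flipped up and over to the left (+y of the press); 1.57 upright, stop at 2.3. It stays where it is left. It blocks the lever until it is raised past about 1 rad.
- catch_pin (a point): Middle of the free part of the catch's round steel pin: 10 mm diameter, about 50 mm long, along the press x axis, sticking out towards the robot from the free end of the catch arm; it can be pinched from above. 85 mm from the hinge line, and at 0 it is 105 mm to the right of the press's middle, 175 mm up.
- catch_hinge (a point): Point on the catch's hinge line (parallel to the press x axis), level in x with catch_pin; fixed on the press. The pin travels a circle of 85 mm radius about it, from the right (-y) up and over to the left.
- lever_angle (a joint): Lever angle, rad: 0 up, leaning 0.3 rad back from upright (away from the robot, +x of the press), grows as the handle is pulled towards the robot and down; stop at 1.2. With the catch closed it goes only about 0.1. A spring returns it when let go; pulling takes about 3 N at first to 10 N at the end.
- lever: Press lever: a 14 mm thick steel arm just outside the press's right cheek, with a black round handle at its free end, 18 mm diameter, 100 mm long, lying along the press y axis and sticking out to the right (-y). Pinch the handle from above. Origin on the pivot, in the middle of the arm.
- handle_grip (a point): Middle of the free length of the handle, on its axis. 140 mm from the pivot line.
- lever_pivot (a point): Point on the lever's pivot line (parallel to the press y axis, 120 mm up), level in y with handle_grip; fixed on the press.
- pack0: Foil pack 120 x 55 x 28 mm lying in the red tray (left on the bench); bystander. Origin at the centre of its underside.
- pack1: The other foil pack in the red tray, the same size; bystander.
- bottle: White bottle, 60 mm diameter, 150 mm tall, to the right; bystander. Origin at its underside.
- jar: Amber jar, 60 mm diameter, 75 mm tall, to the right; bystander. Origin at its underside.

How it is judged (in metres and radians):
On the way, in this order (a step that is already met when the one before it is completed fails the run):
1. the cartridge is turned and fully home, its closure still proud, the catch still closed (x of cartridge in the frame of press between -0.006 and 0.006 m and y of cartridge in the frame of press between -0.006 and 0.006 m and z of cartridge in the frame of press below 0.0165 m and x of closure_top in the frame of press above 0.052 m and angle between the x axis of cartridge and the x axis of press, either way round below 0.06 rad and angle between cartridge's own z axis and vertical below 0.06 rad and value of joint closure below 0.002 m and value of joint catch below 0.5 rad and value of joint lever_angle below 0.3 rad), for 0.2 s.
2. the safety catch is flipped over, the lever still up (value of joint catch above 1.4 rad and value of joint lever_angle below 0.3 rad), for 0.1 s.
3. the lever is pulled down by its handle and the closure is pressed in (value of joint lever_angle above 1.08 rad and value of joint closure above 0.005 m and contact force between the fingers and lever above 2 N), for 0.2 s.
At the end, for the whole second after the job is handed in: The cartridge is turned and home in the nest (within 6 mm and 0.06 rad, flat on the plate), the catch is flipped over (above 1.2 rad), the lever is held still and down (above 1.08 of 1.2 rad) by the fingers on its handle (over 2 N), and the closure is pressed in at least 5 mm (all of step 3 and x of cartridge in the frame of press between -0.006 and 0.006 m and y of cartridge in the frame of press between -0.006 and 0.006 m and z of cartridge in the frame of press below 0.0165 m and x of closure_top in the frame of press above 0.052 m and angle between the x axis of cartridge and the x axis of press, either way round below 0.06 rad and angle between cartridge's own z axis and vertical below 0.06 rad and value of joint catch above 1.2 rad and velocity of joint lever_angle between -0.15 and 0.15 rad/s); the arm keeps its last pose, push and grip.
It fails at once if a foil pack, the bottle or the jar is moved more than 30 mm (distance of any of pack0, pack1, bottle, jar from where it was at the start of the episode above 0.03 m).
It also fails if it takes over 72 s, if anything falls off the work surface, if the arm or the gripper's body presses on something with over 40 N, if the wrist force passes 120 N, or if a joint passes its speed limit or range.

### The arm

A 7-joint arm with a two-finger parallel gripper is mounted at the origin on the work surface. World frame = base frame: x ahead of the robot, y to its left, z up, the work surface at z = 0. Lengths are in m, angles in degrees, forces in N, time in s.
With the tool pointing down it reaches from about 0.4 to 0.9 m from the base axis. Payload 5.5 kg.
Tool frame: the origin (TCP) lies on the centre line of the jaws, within the pads' length; the fingertips stand 14 mm ahead of it and the grasp point (between the pads) lies 5 mm behind it (bot.tips_ahead is the distance from the TCP to the fingertips, in m); y points along the fingers, x is the direction in which the jaws open and shut, and the axes are right-handed (so a half turn about y gives the same grasp; the last joint's range is limited). The gripper opens to 92 mm and grips with 3 to 60 N. Pads are 19 mm wide; open, the fingers measure 130 mm over their backs; the gripper's body (75 mm by 190 mm) begins 47 mm behind the grasp point.
Start: joints at [15.08, 28.699, -24.465, 88.831, 12.651, 65.22, -12.049], TCP at [0.65, 0, 0.241] pointing down, gripper open.
Joint ranges: [-164.97, 164.97], [-17.58, 116.51], [-87.97, 89.64], [11.32, 138.91], [-80.73, 260.73], [10.89, 115.49], [-147.41, 147.41]. Speed limits (degrees/s): [147.25, 147.25, 180, 180, 180, 180, 180].

### API

Orientations are given as [roll, pitch, yaw] about the fixed x, y, z axes, in that order (R = Rz(yaw) Ry(pitch) Rx(roll)).
In Python, from station import bot gives the robot as it stands. The module is installed in compiled form; this text tells all that it offers.
- The arm moves only by the tool play_rows, never from a script. Its argument "steps" is a list of rows, each a list of 7 numbers: the turn, a rotation vector about the tool's x, y, z in rad, then the shift along the tool's x, y, z in mm, then the finger opening in mm, from 0 to 91.8. In form: [[wx, wy, wz, tx, ty, tz, jaw], ...]. A call has 1 to 12 rows; each row shifts and turns the commanded pose from where the row before left it, along the tool's axes as they then stand; what a row does not reach is not made up. A row lasts 1/8 s, in which the tool goes at most 62.5 mm and 10.7 degrees, less where a joint would pass 70% of its speed; a pose out of reach is approached as far as the arm can. A call is refused whole if a number of a shift passes 62.5 or a number of a turn 0.188, either way. A call with a gripper value outside its range is refused whole. The fingers move at their own pace and stop on an object; "newtons" is the grip in N (left out, the last holds). Time passes only in rows, so rows that do not move let the fingers close. It gives the time, the measured TCP pose, the force and the opening at its end, in the units of the state.
- bot.get_state(): the state, without advancing time (a new reading comes with each control period).
- bot.snapshot(name): name is "scene" or "side" or "wrist"; returns a dict with "image" (384x512x3 uint8, red, green, blue), "z_map" (384x512 float32, m along the optical axis (not along the pixel's ray), 0 where there is no reading), "vertical_fov" (degrees; the focal length in pixels is half the picture's height over the tangent of half this angle, whatever the lens; pixels are square), "cx", "cy" (the principal point, pixels), "rvec" (rotation vector, rad) and "tvec" (3), from world to camera coordinates, as OpenCV has them; the wrist camera has in their place "T_tool_cam" (4x4, takes a point from camera to tool coordinates, whose origin is the TCP and whose axes are the tool frame's). Camera axes: x right, y down, z forward; pixel columns grow to the right and rows downward; lengths in m; the calibration is good to about 2 mm. A picture is of the moment at which its call begins: read the wrist's pose just before it.
- bot.hand_in(): hands the job in, once; it reports no verdict.
Trained networks look in the newest picture that a camera, given by its name, has taken for a name from the list of things; names that differ only in an ending like _2 or _b are one class to them, and where a whole thing is asked for, a point or a joint stands for the part that bears it (a point fixed in the world has none). Each returns a list of dicts, best first, with "p" (0 to 1); they miss things now and then, are a little off and sometimes report something else, mostly with a low value. They report only what shows in the picture. A call takes as long as a camera call.
- bot.trace(camera, thing): "region" (384x512 bool, what is visible of it) and "xy" ([column, row] in pixels, amid what is visible of it).
The state is a dict: "t": time; "joints": joint angles; "qvel": joint speeds; "joint_efforts": joint torques, N m; "eef_pos": TCP position; "ee_rot": TCP orientation; "ft_force": force on the tool from outside, world axes, zero at the start; "wrist_torque": the same for the moment, N m; "finger_gap": finger opening in m.
Only numpy, scipy, OpenCV 4.12 (cv2) and the standard library are available. Lean on these libraries where they do the work, as an engineer would, in place of code of your own. Each camera call takes 0.05 s, during which the arm holds its last target. There are 200 camera calls.

## Working session

There is one attempt and no reset: what is moved stays moved. The work goes in short steps, Python scripts to look and compute and a tool call to move; the robot and the scene stay as the last step left them, time stands still between calls to the robot, and variables do not carry over. Pictures are saved under pics/ and viewed, about 8 in all and at most 12, crops included, and the job is handed in when it is done.

Besides the shell and the picture viewer there is one more tool, called after "Request:" as name(argument=value, ...) on one line, values as JSON. play_rows: Moves the arm, as the interface text tells. Its arguments: {"type":"object","properties":{"steps":{"type":"array","items":{"type":"array","items":{"type":"number"}}},"newtons":{"type":"number"}},"required":["steps"]}

```bash
mkdir -p pics; cat > h.py <<'E'
import numpy as np, cv2, math
from station import bot
from scipy.spatial.transform import Rotation as R
def T_wc(s,st):
    T=np.eye(4)
    if 'rvec' in s:
        r=cv2.Rodrigues(np.array(s['rvec'],float))[0]; T[:3,:3]=r.T; T[:3,3]=-r.T@np.array(s['tvec'],float).ravel(); return T
    T[:3,:3]=R.from_euler('xyz',st['ee_rot'],degrees=True).as_matrix(); T[:3,3]=st['eef_pos']
    return T@np.array(s['T_tool_cam'])
def snap(cam,png=None):
    st=bot.get_state(); s=bot.snapshot(cam); s['T']=T_wc(s,st); s['f']=192/math.tan(math.radians(s['vertical_fov'])/2)
    v,u=np.mgrid[0:384,0:512]; z=s['z_map']
    P=np.stack([(u-s['cx'])/s['f']*z,(v-s['cy'])/s['f']*z,z],-1)
    s['P']=P@s['T'][:3,:3].T+s['T'][:3,3]; s['ok']=z>0
    if png: cv2.imwrite('pics/'+png+'.png',s['image'][:,:,::-1])
    return s
def seg(cam,s,name):
    o=bot.trace(cam,name)
    if not o: return None
    o=o[0]; m=np.array(o['region'])&s['ok']; return o['p'],o['xy'],s['P'][m]
E
python3 - <<'E'
from h import *
st=bot.get_state(); print(st)
ims=[]
for c in ['scene','side']:
    s=snap(c); ims.append(s['image'])
    print(c,s['T'][:3,3].round(3),s['T'][:3,2].round(3))
    for n in ['press','cartridge','closure_top','catch_pin','lever','handle_grip','press_bar','catch','pack0','bottle','jar']:
        o=seg(c,s,n)
        if o is None or len(o[2])==0: print(n,o and o[:2]); continue
        print(n,round(o[0],2),np.round(o[1]),len(o[2]),np.median(o[2],0).round(3),np.percentile(o[2],2,0).round(3),np.percentile(o[2],98,0).round(3))
for c,i in zip('ab',ims): cv2.imwrite(f'pics/{c}.png',cv2.resize(i,(800,600))[:,:,::-1])
E
```

```text
{'t': 0.0, 'joints': array([ 15.08060881,  28.75435855, -24.45289008,  88.8913666 ,
        12.65031267,  65.21995193, -12.05078272]), 'qvel': array([-0.00631879,  0.00221393,  0.09038368, -0.01787442, -0.02197752,
        0.04445326,  0.05360365]), 'joint_efforts': array([-1.62834690e-04, -5.66597199e+01, -5.81602022e+00, -2.79113513e+01,
       -6.85700797e-02,  3.08415934e-02,  1.78752666e-04]), 'eef_pos': array([ 6.49323163e-01, -5.05975443e-05,  2.39672374e-01]), 'ee_rot': array([-8.99957533e+01,  1.12303389e-01,  6.33508041e-04]), 'ft_force': array([-0.12523759,  0.39264163,  0.18190499]), 'wrist_torque': array([ 0.03483499, -0.07677148,  0.02386768]), 'finger_gap': 0.09196892573977083}
scene [ 1.855 -0.035  1.19 ] [-0.789  0.057 -0.612]
press 0.8 [274. 216.] 2073 [0.642 0.107 0.058] [ 0.48  -0.045  0.009] [0.687 0.181 0.256]
cartridge None
closure_top 0.38 [274. 212.] 1919 [0.642 0.107 0.079] [ 0.48  -0.041  0.009] [0.687 0.179 0.255]
catch_pin None
lever 0.71 [247. 199.] 111 [0.659 0.029 0.216] [ 0.631 -0.066  0.126] [0.677 0.039 0.265]
handle_grip 0.6 [252. 198.] 163 [0.658 
[... 795 characters left out ...]
0.036 0.182] [ 0.578 -0.138 -0.001] [0.68  0.1   0.188]
lever 0.53 [236. 163.] 188 [0.657 0.034 0.224] [ 0.611 -0.198 -0.003] [0.778 0.053 0.265]
handle_grip 0.48 [238. 164.] 187 [0.66  0.031 0.227] [ 0.616 -0.159 -0.002] [0.763 0.042 0.264]
press_bar 0.75 [239. 205.] 171 [0.6   0.126 0.136] [0.592 0.095 0.089] [0.624 0.145 0.151]
catch 0.73 [245. 177.] 143 [0.62  0.039 0.181] [ 0.581 -0.114  0.001] [0.682 0.1   0.188]
pack0 0.94 [219. 336.] 755 [0.479 0.52  0.031] [0.423 0.49  0.013] [0.538 0.546 0.036]
bottle 0.91 [284. 123.] 392 [ 0.646 -0.378  0.076] [ 0.622 -0.523 -0.002] [ 0.679 -0.363  0.15 ]
jar 0.55 [327. 147.] 229 [ 0.444 -0.365  0.05 ] [ 0.42  -0.399  0.007] [ 0.47  -0.353  0.078]
```

View pics/b.png

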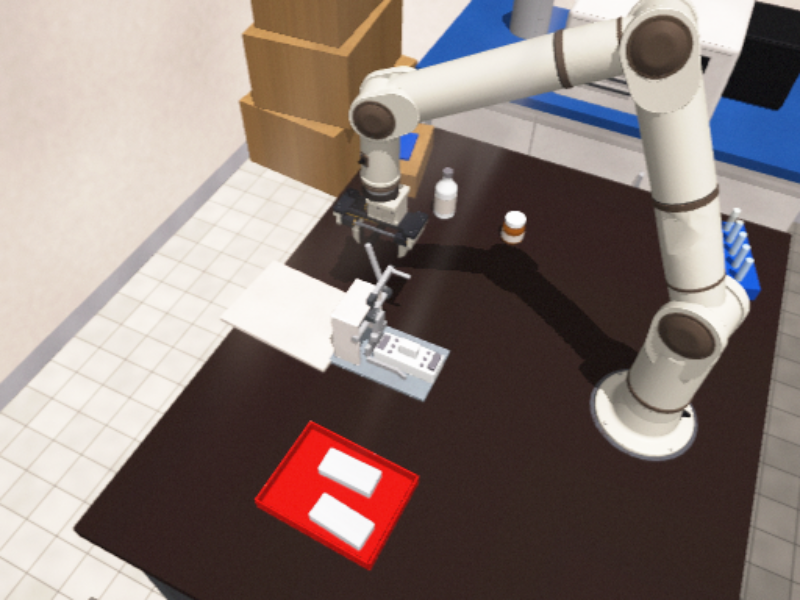

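```bash
python3 - <<'E'
from h import *
s=snap('wrist'); print(s['T'].round(3),s['f'])
a=s['image']; b=snap('scene')['image'][120:300,180:420]
b=cv2.resize(b,(512,384),interpolation=cv2.INTER_CUBIC)
cv2.imwrite('pics/w0.png',np.vstack([cv2.resize(a,(400,300)),cv2.resize(b,(400,300))])[:,:,::-1])
np.savez('/tmp/w.npz',P=s['P'],ok=s['ok'])
for n in ['press','cartridge','closure_top','catch_pin','handle_grip','press_bar']:
    o=seg('wrist',s,n); print(n, o and (o[0],o[1],len(o[2]),np.median(o[2],0).round(3)))
# press base/cheeks from side cloud
s=snap('side');o=seg('side',s,'press');P=o[2]
m=(P[:,2]>.008)&(P[:,2]<.018); r=cv2.minAreaRect(P[m][:,:2].astype(np.float32)*1000); print('plate',r,m.sum())
m=(P[:,2]>.155)&(P[:,2]<.172); print('cheek',m.sum(), cv2.minAreaRect(P[m][:,:2].astype(np.float32)*1000) if m.sum() else 0)
c=s['P'][s['ok']]
m=(abs(c[:,2]-.165)<.006)&(c[:,0]>.45)&(c[:,0]<.8)&(abs(c[:,1])<.3); q=c[m]; print(q[::max(1,len(q)//40)].round(3))
E
```

```text
[[ 1.    -0.    -0.     0.65 ]
 [-0.    -0.962 -0.274  0.074]
 [-0.     0.274 -0.962  0.384]
 [ 0.     0.     0.     1.   ]] 334.3281303882618
press (0.76, [228.5, 94.0], 31734, array([0.633, 0.072, 0.164]))
cartridge (0.61, [100.7, 45.4], 9739, array([0.515, 0.113, 0.052]))
closure_top (0.93, [41.0, 42.9], 1401, array([0.461, 0.118, 0.061]))
catch_pin (0.84, [203.3, 140.0], 5044, array([0.621, 0.046, 0.182]))
handle_grip (0.72, [279.9, 216.5], 6132, array([0.661, 0.025, 0.258]))
press_bar (0.83, [174.6, 26.4], 1825, array([0.599, 0.115, 0.147]))
plate ((603.503662109375, 113.97753143310547), (176.8455047607422, 321.0554504394531), 82.35688018798828) 743
cheek 500 ((650.9639892578125, 104.88380432128906), (70.52313232421875, 151.00660705566406), 2.318507194519043)
[[0.646 0.037 0.17 ]
 [0.677 0.061 0.164]
 [0.685 0.075 0.164]
 [0.681 0.082 0.168]
 [0.646 0.06  0.163]
 [0.655 0.072 0.165]
 [0.671 0.087 0.167]
 [0.637 0.07  0.167]
 [0.647 0.074 0.161]
 [0.655 0.088 0.166]
 [0.671 0.101 0.166]
 [0.682 0.11  0.164]
 [0.645 0.092 0.165]
 [0.659 0.102 0.163]
 [0.67  0.117 0.168]
 [0.681 0.12  0.16 ]
 [0.644 0.102 0.161]
 [0.66  0.116 0.162]
 [0.68  0.13  0.16 ]
 [0.646 0.112 0.159]
 [0.663 0.131 0.165]
 [0.625 0.116 0.169]
 [0.655 0.131 0.164]
 [0.621 0.117 0.168]
 [0.661 0.136 0.161]
 [0.626 0.121 0.164]
 [0.664 0.143 0.162]
 [0.631 0.126 0.161]
 [0.662 0.148 0.163]
 [0.629 0.131 0.163]
 [0.658 0.154 0.167]
 [0.625 0.139 0.168]
 [0.662 0.155 0.16 ]
 [0.628 0.141 0.163]
 [0.66  0.158 0.159]
 [0.622 0.143 0.164]
 [0.653 0.165 0.166]
 [0.622 0.144 0.16 ]
 [0.645 0.164 0.164]
 [0.656 0.173 0.162]
 [0.622 0.158 0.164]
 [0.633 0.167 0.163]
 [0.63  0.173 0.166]
 [0.632 0.177 0.159]]
```

Request:
play_rows(steps=[[0,0,0,-20,-35,25,91],[0,0,0,-20,-35,25,91],[0,0,0,-20,-35,25,91],[0,0,0,-20,-35,25,91],[0,0,0,0,0,0,91],[0,0,0,0,0,0,91]])

```text
t: 2.45
eef_pos: [0.5701, 0.0991, 0.3803]
ee_rot: [-90.1, 0.0, -0.0]
ft_force: [-0.7, -0.7, -0.1]
finger_gap: 0.0913
```

```bash
python3 - <<'E'
from h import *
s=snap('wrist'); st=bot.get_state(); print(st['eef_pos'],st['ee_rot'])
cv2.imwrite('pics/w1.png',cv2.resize(s['image'],(800,600))[:,:,::-1])
np.savez('/tmp/w1.npz',P=s['P'],ok=s['ok'])
for n in ['press','cartridge','closure_top','catch_pin','handle_grip','press_bar','lever','catch']:
    o=seg('wrist',s,n)
    if o and len(o[2]): print(n, round(o[0],2),np.round(o[1]),len(o[2]),np.median(o[2],0).round(3),np.percentile(o[2],2,0).round(3),np.percentile(o[2],98,0).round(3))
P=s['P'][s['ok']]
def rect(lo,hi,nm):
    m=(P[:,2]>lo)&(P[:,2]<hi); print(nm,m.sum(),cv2.minAreaRect(P[m][:,:2].astype(np.float32)*1000))
rect(.007,.017,'plate');rect(.155,.172,'cheek');rect(.078,.09,'rib')
E
```

```text
[0.56998347 0.09852574 0.37946172] [-9.00608941e+01  9.26816101e-02 -8.82450878e-02]
press 0.77 [299. 146.] 18062 [0.619 0.117 0.148] [ 0.459 -0.02   0.009] [0.681 0.19  0.26 ]
cartridge 0.68 [219. 132.] 4655 [0.522 0.12  0.052] [0.452 0.088 0.019] [0.591 0.146 0.084]
closure_top 0.95 [172. 134.] 472 [0.46  0.118 0.061] [0.45  0.096 0.052] [0.468 0.139 0.063]
catch_pin 0.84 [301. 216.] 1572 [0.619 0.041 0.182] [0.575 0.004 0.135] [0.628 0.102 0.185]
handle_grip 0.97 [336. 240.] 1307 [0.652 0.029 0.222] [ 0.609 -0.036  0.   ] [0.686 0.039 0.262]
press_bar 0.96 [279. 143.] 974 [0.602 0.121 0.147] [0.591 0.094 0.082] [0.619 0.143 0.149]
lever 0.67 [336. 241.] 1303 [0.652 0.029 0.222] [ 0.61  -0.063 -0.   ] [0.703 0.039 0.262]
catch 0.63 [297. 220.] 1533 [0.619 0.042 0.182] [0.575 0.005 0.172] [0.628 0.102 0.185]
plate 29134 ((713.2398071289062, 107.82290649414062), (220.80484008789062, 538.1309204101562), 85.94108581542969)
cheek 6143 ((648.7459106445312, 101.30621337890625), (149.25717163085938, 70.07628631591797), 89.97708892822266)
rib 589 ((558.380126953125, 93.62649536132812), (109.22952270507812, 86.9662094116211), 9.54317569732666)
```

View pics/w1.png

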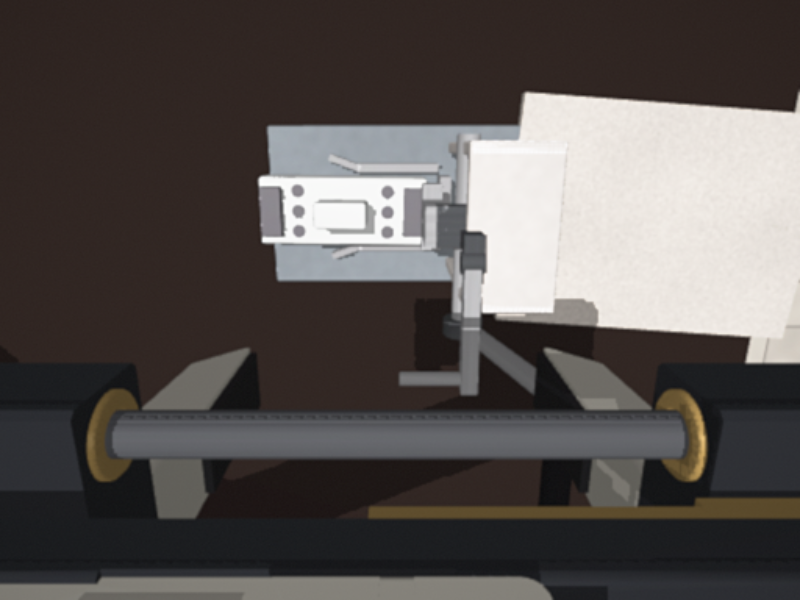

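```bash
python3 - <<'E'
from h import *
d=np.load('/tmp/w1.npz'); P=d['P']; ok=d['ok']
im=cv2.imread('pics/w1.png'); im=cv2.resize(im,(512,384),interpolation=cv2.INTER_AREA).astype(int)
def ang(r): return [np.round(x,2) for x in r]
def show(nm,m):
    m=m.astype(np.uint8); n,l,stt,c=cv2.connectedComponentsWithStats(m,connectivity=4)
    k=1+np.argmax(stt[1:,4]); M=cv2.erode((l==k).astype(np.uint8),np.ones((1,1)))>0; q=P[M]; r=cv2.minAreaRect((q[:,:2]*1000).astype(np.float32))
    print(nm,M.sum(),np.round(r[0],1),np.round(r[1],1),round(r[2],2),'z',np.median(q[:,2]).round(4)); return M
box=ok&(P[...,0]>.42)&(P[...,0]<.80)&(P[...,1]>-.02)&(P[...,1]<.25)
z=P[...,2]
roof=show('roof',box&(z>.158)&(z<.172)&(P[...,0]>.60))
deck=show('deck',box&(z>.047)&(z<.0565)&(P[...,0]<.61))
rib=show('rib',box&(z>.078)&(z<.09)&(P[...,0]<.58))
clo=show('clo',box&(z>.0575)&(z<.066)&(P[...,0]<.48))
blue=(im[...,0]-im[...,2]>10)&(im.sum(-1)>300)
pl=show('plate',box&(z>.004)&(z<.02)&blue)
q=P[box&(z>.17)&(z<.195)&(P[...,0]<.64)]
# pin / catch
pin=q[(q[:,0]<.606)]; print('pin',len(pin),pin.min(0).round(3),pin.max(0).round(3), np.polyfit(pin[:,0],pin[:,1],1))
arm=q[(q[:,0]>.610)]; print('arm',arm.min(0).round(3),arm.max(0).round(3), np.polyfit(arm[:,1],arm[:,2],1))
# plate edges lines in image: rows per col top; 
for nm,M in (('plate',pl),('roof',roof)):
    pts=P[M]
    # left (far +y) edge: max y per x-bin ; near edge: min x per y-bin
    b=np.round(pts[:,0]*200); top=np.array([pts[b==k][np.argmax(pts[b==k][:,1])] for k in np.unique(b)])
    bot_=np.array([pts[b==k][np.argmin(pts[b==k][:,1])] for k in np.unique(b)])
    b=np.round(pts[:,1]*200); le=np.array([pts[b==k][np.argmin(pts[b==k][:,0])] for k in np.unique(b)])
    print(nm,'top');print(top[:,:2].round(3).tolist());print('bot',bot_[:,:2].round(3).tolist()); print('left',le[:,:2].round(3).tolist())
E
```

```text
roof 6030 [649.3 116.7] [118.5  69.1] 89.98 z 0.1641
deck 3321 [521.  116.3] [ 60. 149.] 88.98 z 0.0513
rib 560 [521.5 116.2] [22.2 43.6] 88.92 z 0.083
clo 442 [459.  117.1] [44.1 18.5] 89.32 z 0.061
plate 3335 [566.7 165.6] [ 48.6 234.3] 89.92 z 0.0111
pin 277 [0.572 0.007 0.177] [0.606 0.017 0.184] [0.00018649 0.01299625]
arm [0.611 0.002 0.17 ] [0.64  0.117 0.195] [-0.02774772  0.18355138]
plate top
[[0.451, 0.189], [0.457, 0.19], [0.46, 0.19], [0.463, 0.19], [0.469, 0.19], [0.473, 0.19], [0.48, 0.19], [0.483, 0.19], [0.488, 0.19], [0.495, 0.19], [0.499, 0.19], [0.507, 0.19], [0.511, 0.19], [0.517, 0.19], [0.52, 0.19], [0.527, 0.19], [0.53, 0.19], [0.537, 0.19], [0.539, 0.19], [0.546, 0.19], [0.551, 0.19], [0.553, 0.19], [0.561, 0.19], [0.564, 0.19], [0.568, 0.19], [0.574, 0.19], [0.581, 0.19], [0.586, 0.19], [0.591, 0.19], [0.594, 0.19], [0.602, 0.19], [0.606, 0.19], [0.609, 0.19], [0.616, 0.19], [0.619, 0.19], [0.626, 0.19], [0.631, 0.19], [0.634, 0.19], [0.638, 0.19], [0.647, 0.19], [0.65, 0.19], [0.657, 0.19], [0.659, 0.19], [0.663, 0.19], [0.67, 0.19], [0.673, 0.19], [0.679, 
[... 1153 characters left out ...]
.176], [0.673, 0.176], [0.678, 0.176], [0.683, 0.175]]
bot [[0.615, 0.105], [0.618, 0.116], [0.626, 0.116], [0.632, 0.058], [0.636, 0.058], [0.641, 0.058], [0.646, 0.057], [0.649, 0.058], [0.657, 0.058], [0.659, 0.058], [0.665, 0.058], [0.668, 0.058], [0.675, 0.058], [0.681, 0.058], [0.683, 0.062]]
left [[0.646, 0.057], [0.631, 0.06], [0.631, 0.065], [0.631, 0.07], [0.631, 0.077], [0.631, 0.082], [0.632, 0.084], [0.633, 0.091], [0.633, 0.095], [0.633, 0.101], [0.615, 0.105], [0.615, 0.109], [0.615, 0.114], [0.619, 0.118], [0.619, 0.127], [0.619, 0.13], [0.619, 0.137], [0.619, 0.14], [0.619, 0.145], [0.619, 0.151], [0.619, 0.155], [0.619, 0.16], [0.619, 0.166], [0.619, 0.169], [0.619, 0.173]]
```

Request:
play_rows(steps=[[0,0,0,-30,0,9,91],[0,0,0,-30,0,9,91],[0,0.176,0,0,0,0,91],[0,0.176,0,0,0,0,91],[0,0.176,0,0,0,0,91],[0,0.176,0,0,0,0,91],[0,0.176,0,0,0,0,91],[0,0.176,0,0,0,0,91],[0,0.176,0,0,0,0,91],[0,0.176,0,0,0,0,91],[0,0.176,0,0,0,0,91],[0,0,0,0,0,0,60]])

```text
t: 4.4
eef_pos: [0.51, 0.118, 0.3807]
ee_rot: [-90.0, -0.0, -90.7]
ft_force: [-0.2, 0.5, 0.2]
finger_gap: 0.085
```

Request:
play_rows(steps=[[0,0,0,0,50,0,60],[0,0,0,0,50,0,60],[0,0,0,0,50,0,60],[0,0,0,0,30,0,60],[0,0,0,0,0,0,60],[0,0,0,0,0,0,60]])

```text
t: 5.15
eef_pos: [0.511, 0.1184, 0.2021]
ee_rot: [-89.9, 0.0, -90.7]
ft_force: [0.4, 0.7, 0.7]
finger_gap: 0.06
```

```bash
python3 - <<'E'
from h import *
s=snap('wrist'); st=bot.get_state(); print(st['eef_pos'],st['ee_rot'],st['joints'].round(0))
P=s['P']; z=P[...,2]
m=(s['ok']&(z>.078)&(z<.09)&(abs(P[...,0]-.52)<.04)&(abs(P[...,1]-.116)<.03)).astype(np.uint8)
n,l,t,c=cv2.connectedComponentsWithStats(m); k=1+np.argmax(t[1:,4]); print(cv2.minAreaRect((P[l==k][:,:2]*1000).astype(np.float32)))
cv2.imwrite('pics/w2.png',s['image'][:,:,::-1])
E
```

```text
[0.51130207 0.118474   0.20247101] [-8.98336709e+01  4.38009941e-02 -9.06835483e+01] [   2.   18.  -21.  109.    8.   54. -114.]
((522.1046142578125, 116.27925872802734), (21.51599884033203, 43.94294738769531), 89.1107406616211)
```

View pics/w2.png

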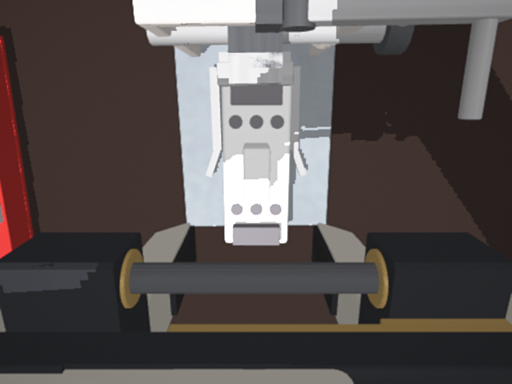

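Request:
play_rows(steps=[[0,0,0,2,40,-1,60],[0,0,0,0,40,0,60],[0,0,0,0,30,0,60],[0,0,0,0,15,0,60],[0,0,0,0,5.5,0,60],[0,0,0,0,0,0,60],[0,0,0,0,0,0,15],[0,0,0,0,0,0,15],[0,0,0,0,0,0,15],[0,0,0,0,0,0,15]], newtons=30)

```text
t: 6.45
eef_pos: [0.5091, 0.116, 0.0704]
ee_rot: [-90.0, 0.0, -90.8]
ft_force: [-0.7, 0.6, -0.8]
finger_gap: 0.0243
```

Request:
play_rows(steps=[[0,0,0,0,0,0,15],[0,0,0,0,0,0,15],[0,0,0,0,-0.5,-5,15],[0,0,0,0,-0.5,-15,15],[0,0,0,0,0,-20,15],[0,0,0,0,0,-20,15],[0,0,0,0,0,-15,15],[0,0,0,0,-10,0,15],[0,0,0,0,-25,0,15],[0,0,0,0,-25,0,15],[0,0,0,0,0,0,15],[0,0,0,0,0,0,15]])

```text
t: 7.95
eef_pos: [0.4341, 0.1168, 0.131]
ee_rot: [-90.0, -0.0, -90.8]
ft_force: [-0.3, -0.6, -3.0]
finger_gap: 0.0216
```

Request:
play_rows(steps=[[0,-0.1,0,0,0,0,15],[0,-0.17,0,0,0,0,15],[0,-0.17,0,0,0,0,15],[0,-0.17,0,0,0,0,15],[0,-0.17,0,0,0,0,15],[0,-0.17,0,0,0,0,15],[0,-0.17,0,0,0,0,15],[0,-0.17,0,0,0,0,15],[0,-0.17,0,0,0,0,15],[0,-0.17,0,0,0,0,15]])

```text
t: 9.2
eef_pos: [0.4332, 0.1169, 0.1301]
ee_rot: [-90.0, 0.1, 3.0]
ft_force: [0.4, 0.6, -2.4]
finger_gap: 0.0216
```

Request:
play_rows(steps=[[0,-0.17,0,0,0,0,15],[0,-0.17,0,0,0,0,15],[0,-0.17,0,0,0,0,15],[0,-0.17,0,0,0,0,15],[0,-0.17,0,0,0,0,15],[0,-0.17,0,0,0,0,15],[0,-0.17,0,0,0,0,15],[0,-0.17,0,0,0,0,15],[0,-0.166,0,0,0,0,15],[0,0,0,0,0,0,15],[0,0,0,0,0,0,15]])

```text
t: 10.58
eef_pos: [0.4336, 0.117, 0.1307]
ee_rot: [-89.9, -0.0, 89.9]
ft_force: [0.5, 0.0, -2.9]
finger_gap: 0.022
```

```bash
python3 - <<'E'
from h import *
s=snap('wrist'); st=bot.get_state(); print(st['eef_pos'],st['ee_rot'],st['joints'].round(0))
print(s['T'][:3,3])
cv2.imwrite('pics/w3.png',s['image'][:,:,::-1])
P=s['P']; z=P[...,2]
for lo,hi in ((.125,.155),(.100,.118)):
  m=(s['ok']&(z>lo)&(z<hi)&(abs(P[...,0]-.43)<.12)&(abs(P[...,1]-.116)<.04)).astype(np.uint8)
  n,l,t,c=cv2.connectedComponentsWithStats(m); k=1+np.argmax(t[1:,4]); print(t[k,4],cv2.minAreaRect((P[l==k][:,:2]*1000).astype(np.float32)),np.median(z[l==k]))
s=snap('side','s3')
for n in ['cartridge','closure_top']:
    o=seg('side',s,n); print(n,o and (o[0],o[1],np.median(o[2],0).round(3),np.percentile(o[2],2,0).round(3),np.percentile(o[2],98,0).round(3)))
E
```

```text
[0.43373586 0.11696698 0.13084949] [-8.99570750e+01 -1.41816811e-02  8.99122691e+01] [ 32.  28. -60. 121.  32.  49.  42.]
[0.36040168 0.11723104 0.2739112 ]
5303 ((414.52239990234375, 117.20613861083984), (50.661354064941406, 31.897077560424805), 88.09874725341797) 0.14334753966331612
17333 ((388.4700012207031, 116.98400115966797), (60.41340255737305, 83.95829772949219), 89.7666015625) 0.11189505748553724
cartridge (0.84, [299.0, 231.6], array([0.385, 0.136, 0.11 ]), array([0.349, 0.091, 0.076]), array([0.482, 0.15 , 0.138]))
closure_top None
```

View pics/w3.png

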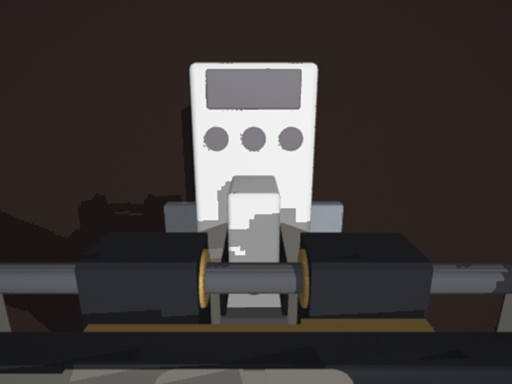

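Request:
play_rows(steps=[[0,0,0,-1,25,0,15],[0,0,0,0,20,0,15],[0,0,0,0,10,0,15],[0,0,0,0,1.5,0,15],[0,0,0,0,0,-10,15],[0,0,0,0,0,-15,15],[0,0,0,0,0,-15,15],[0,0,0,0,0,-15,15],[0,0,0,0,0,-15,15],[0,0,0,0,0,-10,15],[0,0,0,0,0,-10,15],[0,0,0,0,0,0,15]])

```text
t: 12.28
eef_pos: [0.5246, 0.1162, 0.0747]
ee_rot: [-90.0, -0.0, 90.0]
ft_force: [0.2, 0.8, -3.5]
finger_gap: 0.022
```

Request:
play_rows(steps=[[0,0,0,0,2,0,15],[0,0,0,0,1.2,0,15],[0,0,0,0,0,0,15],[0,0,0,0,0,0,45],[0,0,0,0,0,0,45],[0,0,0,0,-0.5,12,45],[0,0,0,0,0,12,45],[0,0,0,0,0,0,15],[0,0,0,0,0,0,15],[0,0,0,0,0,0,15],[0,0,0,0,0,0,15]])

```text
t: 13.65
eef_pos: [0.5005, 0.1161, 0.0722]
ee_rot: [-90.0, -0.0, 90.1]
ft_force: [0.8, -0.6, 1.9]
finger_gap: 0.022
```

Request:
play_rows(steps=[[0,0,0,0,0,-8,15],[0,0,0,0,0,-8,15],[0,0,0,0,0,-3,15],[0,0,0,0,0,-2,15],[0,0,0,0,0,-2,15],[0,0,0,0,0,-1,15],[0,0,0,0,0,0,15]])

```text
t: 14.52
eef_pos: [0.5208, 0.1169, 0.0721]
ee_rot: [-89.7, 0.1, 90.1]
ft_force: [-10.3, -0.4, 11.6]
finger_gap: 0.0223
```

```bash
cat > m.py <<'E'
from h import *
import sys
s=snap('wrist','w_'+sys.argv[1]); st=bot.get_state(); print(st['t'],st['eef_pos'],st['ee_rot'],st['ft_force'].round(1))
P=s['P']; z=P[...,2]
m=(s['ok']&(z>.046)&(z<.058)&(abs(P[...,0]-.49)<.08)&(abs(P[...,1]-.116)<.04)).astype(np.uint8)
n,l,t,c=cv2.connectedComponentsWithStats(m); k=1+np.argmax(t[1:,4]); q=P[l==k]
print(t[k,4],cv2.minAreaRect((q[:,:2]*1000).astype(np.float32)),np.median(q[:,2]), 'near edge',np.percentile(q[:,0],1))
m=s['ok']&(z<.02)&(z>.004)&(abs(P[...,1]-.116)<.09)&(P[...,0]>.4)&(P[...,0]<.6); 
m&=P[...,2]>.008; print('plate edge',np.percentile(P[m][:,0],.5),np.percentile(P[m][:,1],[.5,99.5]))
E
python3 m.py a
```

```text
14.575 [0.52084456 0.11692095 0.07208614] [-8.97016181e+01  5.69862326e-02  9.01507526e+01] [-11.7   0.   12.2]
13076 ((487.5034484863281, 116.80867767333984), (60.4281005859375, 62.240474700927734), 89.9527359008789) 0.05142822614772166 near edge 0.4568776485764259
plate edge 0.44907161611482654 [0.0425015  0.19058265]
```

Request:
play_rows(steps=[[0,0,0,0,-0.5,-2,15],[0,0,0,0,0,-2,15],[0,0,0,0,0,0,15],[0,0,0,0,0,0,15]])

```text
t: 15.08
eef_pos: [0.5232, 0.1169, 0.0721]
ee_rot: [-89.5, 0.1, 90.2]
ft_force: [-14.7, -0.3, 13.4]
finger_gap: 0.0217
```

```bash
python3 m.py b
```

```text
15.125 [0.52322104 0.11689588 0.07210592] [-8.95389012e+01  8.82005560e-02  9.01615100e+01] [-13.5  -0.8  12.2]
13062 ((489.82220458984375, 116.77848815917969), (62.23727798461914, 60.273536682128906), 0.3119087815284729) 0.05141760080201814 near edge 0.4591597626575855
plate edge 0.4490180154575968 [0.04249682 0.19056416]
```

Request:
play_rows(steps=[[0,0,0,0,-1,0,15],[0,0,0,0,-0.5,-2,15],[0,0,0,0,0,-2,15],[0,0,0,0,0,0,15],[0,0,0,0,0,0,15]])

```text
t: 15.75
eef_pos: [0.5235, 0.117, 0.0722]
ee_rot: [-89.2, 0.1, 90.2]
ft_force: [-20.1, 1.3, 10.9]
finger_gap: 0.0217
```

```bash
python3 m.py c
```

```text
15.8 [0.52346187 0.1170396  0.07221905] [-89.15774625   0.12981532  90.20651322] [-20.    0.5  10.7]
13041 ((489.754150390625, 116.99701690673828), (60.29479217529297, 61.81241989135742), 89.97502899169922) 0.051658580320927266 near edge 0.45930760075745064
plate edge 0.4490595074133532 [0.04255482 0.19066059]
```

Request:
play_rows(steps=[[0,0,0,0,0,4,15],[0,0,0,0,0,3,15],[0,0,0,0,0,0,15],[0,0,0,0,0,0,50],[0,0,0,0,0,0,50],[0,0,0,0,0,0,50],[0,0,0,0,-10,0,50],[0,0,0,0,-25,0,50],[0,0,0,0,-50,10,50],[0,0,0,-25,-50,10,50],[0,0,0,-50,-35,10,50],[0,0,0,0,-20,0,50]])

```text
t: 17.3
eef_pos: [0.4955, 0.0359, 0.2658]
ee_rot: [-90.1, 0.2, 89.6]
ft_force: [-0.5, -0.6, 0.5]
finger_gap: 0.0499
```

Request:
play_rows(steps=[[0,0,0,0,0,0,50],[0,0,0,0,0,0,50]])

```text
t: 17.55
eef_pos: [0.4946, 0.0422, 0.2635]
ee_rot: [-90.0, -0.0, 90.2]
ft_force: [-0.6, -0.2, -0.5]
finger_gap: 0.0498
```

```bash
python3 - <<'E'
from h import *
st=bot.get_state(); s=snap('wrist'); print(st['t'],st['eef_pos'],st['ee_rot'])
cv2.imwrite('pics/w4.png',s['image'][:,:,::-1])
for n in ['cartridge','closure_top','catch_pin','handle_grip','press_bar','catch']:
    o=seg('wrist',s,n)
    if o and len(o[2]): print(n, round(o[0],2),np.round(o[1]),len(o[2]),np.median(o[2],0).round(3),np.percentile(o[2],2,0).round(3),np.percentile(o[2],98,0).round(3))
P=s['P']; z=P[...,2]; ok=s['ok']
q=P[ok&(z>.168)&(z<.195)&(P[...,0]>.56)&(P[...,0]<.607)&(P[...,1]<.04)&(P[...,1]>-.03)]
print('pin',len(q),np.percentile(q,[1,50,99],axis=0).round(4))
q=P[ok&(z>.20)&(z<.29)&(P[...,0]>.60)&(P[...,0]<.75)&(P[...,1]<.02)&(P[...,1]>-.13)]
print('handle',len(q),np.percentile(q,[1,50,99],axis=0).round(4))
m=(ok&(z>.046)&(z<.058)&(abs(P[...,0]-.52)<.1)&(abs(P[...,1]-.116)<.04)).astype(np.uint8)
n,l,t,c=cv2.connectedComponentsWithStats(m); k=1+np.argmax(t[1:,4]); q=P[l==k]
print(cv2.minAreaRect((q[:,:2]*1000).astype(np.float32)),np.median(q[:,2]))
E
```

```text
17.55 [0.49463411 0.0422411  0.26352774] [-8.99723919e+01 -1.44986940e-02  9.01832088e+01]
cartridge 0.88 [316. 179.] 6062 [0.512 0.109 0.051] [0.459 0.086 0.024] [0.594 0.144 0.084]
closure_top 0.54 [298. 250.] 56 [0.593 0.095 0.06 ] [0.587 0.093 0.051] [0.601 0.097 0.062]
catch_pin 0.86 [216. 307.] 369 [0.583 0.012 0.181] [0.572 0.007 0.177] [0.596 0.016 0.183]
handle_grip 0.98 [241. 307.] 444 [0.617 0.032 0.133] [0.609 0.025 0.123] [0.627 0.038 0.143]
press_bar 0.69 [314. 176.] 6016 [0.512 0.109 0.051] [0.459 0.086 0.024] [0.594 0.143 0.084]
catch 0.63 [213. 310.] 371 [0.583 0.012 0.181] [0.572 0.007 0.177] [0.597 0.016 0.183]
pin 379 [[0.5715 0.0068 0.1772]
 [0.5828 0.0122 0.1812]
 [0.5973 0.0165 0.1833]]Traceback (most recent call last):
  File "<stdin>", line 11, in <module>
    return _quantile_unchecked(
        a, q, axis, out, overwrite_input, method, keepdims, weights)
    return _ureduce(a,
                    func=_quantile_ureduce_func,
    ...<5 lines>...
                    overwrite_input=overwrite_input,
                    method=method)
    r = func(a, **kwargs)
    result = _quantile(arr,
                       quantiles=q,
    ...<2 lines>...
                       out=out,
                       weights=wgt)
    slices_having_nans = np.isnan(arr[-1, ...])
                                  ~~~^^^^^^^^^
IndexError: index -1 is out of bounds for axis 0 with size 0
```

View pics/w4.png

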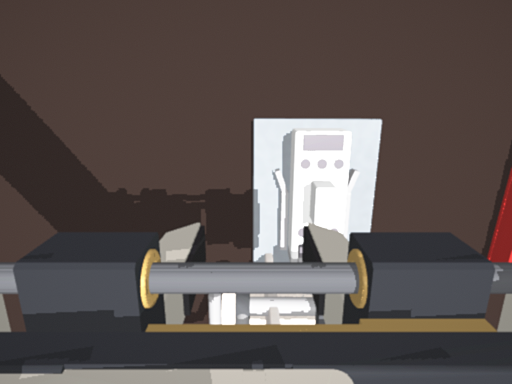

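Request:
play_rows(steps=[[0,0,0,-15,0,-20,50],[0,0,0,-15,0,-25,50],[0,0,0,0,0,-25,50],[0,0,0,0,0,-20,50],[0,0,0,0,0,0,50],[0,0,0,0,0,0,50]])

```text
t: 18.65
eef_pos: [0.5843, 0.0117, 0.2637]
ee_rot: [-89.9, -0.0, 90.1]
ft_force: [-0.2, -0.2, -0.7]
finger_gap: 0.0501
```

Request:
play_rows(steps=[[0,0,0,0,30,0,50],[0,0,0,0,30,0,50],[0,0,0,0,20,0,50],[0,0,0,0,10,0,50],[0,0,0,0,0,0,50],[0,0,0,0,0,0,5],[0,0,0,0,0,0,5],[0,0,0,0,0,0,5],[0,0,0,0,0,0,5],[0,0,0,0,0,0,5],[0,0,0,0,0,0,5]], newtons=12)

```text
t: 20.02
eef_pos: [0.5852, 0.0117, 0.1741]
ee_rot: [-90.0, -0.0, 90.1]
ft_force: [-1.2, 1.0, 0.6]
finger_gap: 0.0091
```

```bash
python3 - <<'E'
import numpy as np
h=np.array([.0967,.175]); 
a=np.linspace(.04,2.04,21); p=np.c_[-.085*np.cos(a),.085*np.sin(a)]*1000
print(np.diff(p,axis=0).round(1).tolist())
E
```

```text
[[0.8, 8.5], [1.6, 8.3], [2.4, 8.1], [3.2, 7.9], [4.0, 7.5], [4.7, 7.1], [5.4, 6.6], [6.0, 6.0], [6.6, 5.3], [7.1, 4.7], [7.5, 3.9], [7.9, 3.2], [8.2, 2.4], [8.4, 1.5], [8.5, 0.7], [8.5, -0.2], [8.4, -1.0], [8.3, -1.8], [8.1, -2.7], [7.8, -3.5]]
```

Request:
play_rows(steps=[[0,0,0,0.8,-8.5,0,5],[0,0,0,1.6,-8.3,0,5],[0,0,0,2.4,-8.1,0,5],[0,0,0,3.2,-7.9,0,5],[0,0,0,4,-7.5,0,5],[0,0,0,4.7,-7.1,0,5],[0,0,0,5.4,-6.6,0,5],[0,0,0,6,-6,0,5],[0,0,0,6.6,-5.3,0,5],[0,0,0,7.1,-4.7,0,5],[0,0,0,7.5,-3.9,0,5],[0,0,0,7.9,-3.2,0,5]])

```text
t: 21.52
eef_pos: [0.5853, 0.0671, 0.2528]
ee_rot: [-90.0, 0.2, 90.0]
ft_force: [-1.9, -4.3, 7.2]
finger_gap: 0.0096
```

Request:
play_rows(steps=[[0,0,0,8.2,-2.4,0,5],[0,0,0,8.4,-1.5,0,5],[0,0,0,8.5,-0.7,0,5],[0,0,0,8.5,0.2,0,5],[0,0,0,8.4,1,0,5],[0,0,0,8.3,1.8,0,5],[0,0,0,8.1,2.7,0,5],[0,0,0,7.8,3.5,0,5],[0,0,0,0,0,0,5],[0,0,0,0,0,0,5]])

```text
t: 22.78
eef_pos: [0.5849, 0.135, 0.2463]
ee_rot: [-90.0, -0.0, 90.1]
ft_force: [1.4, 0.0, -1.0]
finger_gap: 0.0095
```

Request:
play_rows(steps=[[0,0,0,0,0,0,40],[0,0,0,0,0,0,40],[0,0,0,0,0,0,40],[0,0,0,0,-30,0,40],[0,0,0,0,-40,0,40],[0,0,0,0,-50,0,40],[0,0,0,-15,0,0,70],[0,0,0,-15,0,0,70],[0,0,0,0,0,0,70]])

```text
t: 23.9
eef_pos: [0.5848, 0.1017, 0.3648]
ee_rot: [-89.9, 0.1, 89.9]
ft_force: [-0.1, -0.1, 0.5]
finger_gap: 0.0651
```

Request:
play_rows(steps=[[0,0.1745,0,0,0,0,70],[0,0.1745,0,0,0,0,70],[0,0.1745,0,0,0,0,70],[0,0.1745,0,0,0,0,70],[0,0.1745,0,0,0,0,70],[0,0.1745,0,0,0,0,70],[0,0.1745,0,0,0,0,70],[0,0.1745,0,0,0,0,70],[0,0.1745,0,0,0,0,70],[0,0,0,0,0,0,70],[0,0,0,0,0,0,70]])

```text
t: 25.28
eef_pos: [0.5847, 0.1047, 0.3658]
ee_rot: [-90.0, 0.1, 0.3]
ft_force: [-0.4, 0.1, 0.3]
finger_gap: 0.0698
```

```bash
cat > n.py <<'E'
from h import *
import sys
st=bot.get_state(); s=snap('wrist'); print(st['t'],st['eef_pos'],st['ee_rot'],st['joints'].round(0))
cv2.imwrite('pics/'+sys.argv[1]+'.png',s['image'][:,:,::-1])
P=s['P']; z=P[...,2]; ok=s['ok']
for n in ['cartridge','catch_pin','handle_grip','lever','catch']:
    o=seg('wrist',s,n)
    if o and len(o[2]): print(n, round(o[0],2),np.round(o[1]),len(o[2]),np.percentile(o[2],[2,50,98],axis=0).round(3).tolist())
q=P[ok&(z>.19)&(z<.29)&(P[...,0]>.55)&(P[...,0]<.75)&(P[...,1]<.02)&(P[...,1]>-.13)]
if len(q):
    print('handle',len(q),np.percentile(q,[1,50,99],axis=0).round(4).tolist())
    for y in np.arange(-.08,.03,.01):
        w=q[abs(q[:,1]-y)<.005]
        if len(w)>5: print(y.round(2),len(w),'x',w[:,0].min().round(4),w[:,0].max().round(4),'ztop',w[:,2].max().round(4))
E
python3 n.py w5
```

```text
25.275 [0.584654   0.10473199 0.36584011] [-8.99989459e+01  6.75080990e-02  2.95426316e-01] [ 21.  21. -45.  87.  15.  78. -25.]
cartridge 0.68 [208. 135.] 4104 [[0.463, 0.089, 0.029], [0.525, 0.122, 0.052], [0.59, 0.146, 0.084]]
catch_pin 0.78 [290. 155.] 1509 [[0.574, 0.092, 0.165], [0.616, 0.134, 0.254], [0.627, 0.144, 0.261]]
handle_grip 0.95 [304. 232.] 1056 [[0.61, -0.016, 0.118], [0.638, 0.034, 0.181], [0.665, 0.039, 0.262]]
lever 0.64 [206. 134.] 4119 [[0.463, 0.088, 0.029], [0.524, 0.122, 0.052], [0.59, 0.146, 0.084]]
catch 0.86 [288. 154.] 1487 [[0.574, 0.092, 0.179], [0.616, 0.134, 0.254], [0.627, 0.144, 0.261]]
handle 243 [[0.6561, -0.0175, 0.2525], [0.6589, -0.0074, 0.2589], [0.6684, 0.0074, 0.2628]]
-0.02 14 x 0.6561 0.6589 ztop 0.2584
-0.01 140 x 0.6562 0.6696 ztop 0.2631
-0.0 78 x 0.656 0.6624 ztop 0.2618
0.01 11 x 0.6562 0.6575 ztop 0.2578
```

View pics/w5.png

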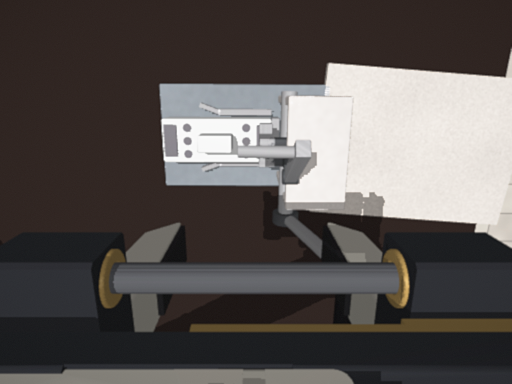

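```bash
python3 - <<'E'
import numpy as np
d=np.load('/tmp/w.npz'); P=d['P'][d['ok']]
q=P[(P[:,2]>.19)&(P[:,2]<.29)&(P[:,0]>.55)&(P[:,0]<.75)&(P[:,1]<.05)&(P[:,1]>-.13)]
for y in np.arange(-.1,.05,.01):
    w=q[abs(q[:,1]-y)<.005]
    if len(w)>5: print(y.round(2),len(w),'x',np.percentile(w[:,0],[2,50,98]).round(4),'z',np.percentile(w[:,2],[2,98]).round(4))
# lever arm line
q=P[(abs(P[:,1]-.034)<.012)&(P[:,2]>.10)&(P[:,2]<.25)&(P[:,0]>.58)&(P[:,0]<.7)]
for z in np.arange(.1,.26,.015):
    w=q[abs(q[:,2]-z)<.007]
    if len(w): print(z.round(3),len(w),np.percentile(w[:,0],[2,50,98]).round(4),np.percentile(w[:,1],[2,98]).round(4))
E
```

```text
-0.03 13 x [0.6564 0.6568 0.6743] z [0.2521 0.2559]
-0.02 576 x [0.6567 0.664  0.6733] z [0.2537 0.2623]
-0.01 1283 x [0.6017 0.6639 0.6986] z [0.2288 0.2821]
-0.0 1689 x [0.6017 0.6046 0.6988] z [0.2276 0.2893]
0.01 4409 x [0.5884 0.6638 0.7122] z [0.2285 0.2883]
0.02 998 x [0.6567 0.6645 0.6734] z [0.2538 0.2624]
0.03 1457 x [0.6408 0.6608 0.6718] z [0.1955 0.2607]
0.04 1106 x [0.6425 0.658  0.6695] z [0.1931 0.2586]
0.115 39 [0.6319 0.635  0.6396] [0.0321 0.0449]
0.13 194 [0.624  0.6296 0.6389] [0.0334 0.0456]
0.145 72 [0.625  0.6274 0.6353] [0.0288 0.0387]
0.16 115 [0.6277 0.6313 0.6386] [0.028  0.0388]
0.175 223 [0.622  0.634  0.6434] [0.0235 0.045 ]
0.19 778 [0.6166 0.6236 0.6464] [0.0225 0.0453]
0.205 215 [0.6415 0.6452 0.6532] [0.0281 0.0388]
0.22 272 [0.6463 0.65   0.6581] [0.0282 0.0388]
0.235 360 [0.651  0.6546 0.6625] [0.0283 0.0388]
0.25 238 [0.6553 0.6581 0.666 ] [0.0256 0.0388]
```

Request:
play_rows(steps=[[0,0,0,20,0,-30,50],[0,0,0,20,0,-30,50],[0,0,0,20,0,-30,50],[0,0,0,20,0,-33,50],[0,0,0,0,20,0,50],[0,0,0,0,20,0,50],[0,0,0,0,10,0,50],[0,0,0,0,0,0,50],[0,0,0,0,0,0,50]])

```text
t: 26.7
eef_pos: [0.6655, -0.0177, 0.3174]
ee_rot: [-90.0, -0.1, 0.1]
ft_force: [0.4, 0.2, 0.2]
finger_gap: 0.0498
```

```bash
python3 n.py w6
```

```text
26.7 [ 0.66546194 -0.01771301  0.31736573] [-8.99962612e+01 -6.92666998e-02  1.28464762e-01] [ 26.  30. -40.  81.  20.  76. -15.]
cartridge 0.69 [192.  27.] 1122 [[0.615, 0.089, 0.172], [0.623, 0.103, 0.199], [0.63, 0.114, 0.222]]
catch_pin 0.94 [193.  25.] 1062 [[0.615, 0.09, 0.176], [0.623, 0.103, 0.199], [0.63, 0.113, 0.222]]
handle_grip 0.73 [251. 178.] 4307 [[0.616, -0.048, 0.131], [0.664, 0.006, 0.259], [0.673, 0.038, 0.262]]
lever 0.61 [251. 179.] 4407 [[0.616, -0.049, 0.132], [0.664, 0.005, 0.259], [0.674, 0.038, 0.262]]
catch 0.73 [191.  28.] 1107 [[0.615, 0.089, 0.174], [0.624, 0.103, 0.199], [0.63, 0.114, 0.222]]
handle 2912 [[0.6565, -0.0506, 0.2531], [0.6654, -0.0132, 0.2604], [0.6742, 0.0194, 0.2628]]
-0.05 233 x 0.6566 0.6743 ztop 0.2629
-0.04 373 x 0.6567 0.6743 ztop 0.2635
-0.03 380 x 0.6568 0.6742 ztop 0.2633
-0.02 392 x 0.6569 0.674 ztop 0.2633
-0.01 410 x 0.6563 0.6739 ztop 0.2632
-0.0 429 x 0.6563 0.6738 ztop 0.2632
0.01 464 x 0.6565 0.6744 ztop 0.2636
0.02 231 x 0.6566 0.6742 ztop 0.2634
```

Request:
play_rows(steps=[[0,0,0,0,30,0,50],[0,0,0,0,25,0,50],[0,0,0,0,13.5,0,50],[0,0,0,0,0,0,50],[0,0,0,0,0,0,12],[0,0,0,0,0,0,12],[0,0,0,0,0,0,12],[0,0,0,0,0,0,12],[0,0,0,0,0,0,12]], newtons=40)

```text
t: 28.12
eef_pos: [0.6653, -0.0182, 0.2485]
ee_rot: [-90.0, -0.0, 0.1]
ft_force: [-0.3, 0.4, 2.7]
finger_gap: 0.0171
```

```bash
python3 - <<'E'
import numpy as np
a=np.linspace(-.3,.9,25); p=np.c_[-.14*np.sin(a),.14*np.cos(a)]*1000
print([[0,0,0,float(x),float(-z),0,12] for x,z in np.diff(p,axis=0).round(1)])
E
```

```text
[[0, 0, 0, -6.7, -1.9, 0, 12], [0, 0, 0, -6.8, -1.6, 0, 12], [0, 0, 0, -6.9, -1.2, 0, 12], [0, 0, 0, -6.9, -0.9, 0, 12], [0, 0, 0, -7.0, -0.5, 0, 12], [0, 0, 0, -7.0, -0.2, 0, 12], [0, 0, 0, -7.0, 0.2, 0, 12], [0, 0, 0, -7.0, 0.5, 0, 12], [0, 0, 0, -6.9, 0.9, 0, 12], [0, 0, 0, -6.9, 1.2, 0, 12], [0, 0, 0, -6.8, 1.6, 0, 12], [0, 0, 0, -6.7, 1.9, 0, 12], [0, 0, 0, -6.6, 2.2, 0, 12], [0, 0, 0, -6.5, 2.6, 0, 12], [0, 0, 0, -6.4, 2.9, 0, 12], [0, 0, 0, -6.2, 3.2, 0, 12], [0, 0, 0, -6.1, 3.5, 0, 12], [0, 0, 0, -5.9, 3.8, 0, 12], [0, 0, 0, -5.7, 4.1, 0, 12], [0, 0, 0, -5.5, 4.4, 0, 12], [0, 0, 0, -5.2, 4.6, 0, 12], [0, 0, 0, -5.0, 4.9, 0, 12], [0, 0, 0, -4.7, 5.1, 0, 12], [0, 0, 0, -4.5, 5.4, 0, 12]]
```

Request:
play_rows(steps=[[0,0,0,-6.7,-1.9,0,12],[0,0,0,-6.8,-1.6,0,12],[0,0,0,-6.9,-1.2,0,12],[0,0,0,-6.9,-0.9,0,12],[0,0,0,-7.0,-0.5,0,12],[0,0,0,-7.0,-0.2,0,12],[0,0,0,-7.0,0.2,0,12],[0,0,0,-7.0,0.5,0,12],[0,0,0,-6.9,0.9,0,12],[0,0,0,-6.9,1.2,0,12],[0,0,0,-6.8,1.6,0,12],[0,0,0,-6.7,1.9,0,12]])

```text
t: 29.62
eef_pos: [0.5867, -0.0181, 0.251]
ee_rot: [-90.0, -0.6, 0.1]
ft_force: [7.0, -0.4, 7.0]
finger_gap: 0.0173
```

Request:
play_rows(steps=[[0,0,0,-6.6,2.2,0,12],[0,0,0,-6.5,2.6,0,12],[0,0,0,-6.4,2.9,0,12],[0,0,0,-6.2,3.2,0,12],[0,0,0,-6.1,3.5,0,12],[0,0,0,-5.9,3.8,0,12],[0,0,0,-5.7,4.1,0,12],[0,0,0,-5.5,4.4,0,12],[0,0,0,-5.2,4.6,0,12],[0,0,0,-5.0,4.9,0,12],[0,0,0,-4.7,5.1,0,12],[0,0,0,-4.5,5.4,0,12]])

```text
t: 31.12
eef_pos: [0.5192, -0.0179, 0.2047]
ee_rot: [-90.0, -0.7, 0.1]
ft_force: [5.8, 0.4, 11.0]
finger_gap: 0.0168
```

Request:
play_rows(steps=[[0,0,0,-1.5,1.5,0,12],[0,0,0,-1,1.5,0,12],[0,0,0,0,0,0,12],[0,0,0,0,0,0,12]])

```text
t: 31.62
eef_pos: [0.5167, -0.0179, 0.2015]
ee_rot: [-90.0, -0.7, 0.1]
ft_force: [7.3, 0.6, 8.1]
finger_gap: 0.0167
```

Request:
play_rows(steps=[[0,0,0,-1.5,2,0,12],[0,0,0,-1.5,1.5,0,12],[0,0,0,0,0,0,12],[0,0,0,0,0,0,12],[0,0,0,0,0,0,12],[0,0,0,0,0,0,12]])

```text
t: 32.38
eef_pos: [0.5141, -0.0179, 0.1981]
ee_rot: [-90.0, -0.7, 0.1]
ft_force: [7.5, 0.8, 8.5]
finger_gap: 0.0169
```

```bash
python3 - <<'E'
from h import *
st=bot.get_state(); print(st['eef_pos'],st['ft_force'].round(1),st['finger_gap'])
ims=[]
for c in ['side','wrist']:
    s=snap(c); P=s['P']
    ims.append(s['image'])
    for n in ['cartridge','closure_top','catch_pin','handle_grip','press_bar']:
        o=seg(c,s,n)
        if o and len(o[2]): print(c,n, round(o[0],2),np.round(o[1]),np.percentile(o[2],[2,50,98],axis=0).round(3).tolist())
a=cv2.resize(ims[0][130:270,170:350],(540,420)); b=cv2.resize(ims[1],(240,180)); b=cv2.copyMakeBorder(b,0,240,0,0,cv2.BORDER_CONSTANT)
cv2.imwrite('pics/fin.png',np.hstack([a,b])[:,:,::-1])
E
```

```text
[ 0.51405964 -0.01790068  0.19814534] [7.5 0.8 8.5] 0.016895771800078757
side cartridge 0.91 [260. 225.] [[0.461, 0.093, 0.019], [0.52, 0.13, 0.051], [0.592, 0.149, 0.085]]
side catch_pin 0.52 [235. 185.] [[0.587, 0.097, 0.181], [0.618, 0.136, 0.25], [0.628, 0.145, 0.261]]
side handle_grip 0.63 [268. 180.] [[0.508, -0.143, -0.004], [0.551, 0.033, 0.183], [0.627, 0.043, 0.217]]
side press_bar 0.66 [239. 211.] [[0.592, 0.107, 0.065], [0.598, 0.128, 0.107], [0.613, 0.144, 0.125]]
wrist cartridge 0.71 [264.  29.] [[0.463, 0.086, 0.024], [0.526, 0.105, 0.051], [0.591, 0.125, 0.084]]
wrist closure_top 0.69 [344.  20.] [[0.588, 0.095, 0.051], [0.589, 0.11, 0.053], [0.591, 0.125, 0.054]]
wrist catch_pin 0.66 [486.   9.] [[0.613, 0.089, 0.167], [0.617, 0.092, 0.178], [0.629, 0.097, 0.184]]
wrist handle_grip 0.89 [269. 161.] [[0.507, -0.04, 0.133], [0.521, 0.027, 0.21], [0.627, 0.038, 0.216]]
wrist press_bar 0.79 [372.  15.] [[0.591, 0.09, 0.052], [0.597, 0.103, 0.1], [0.64, 0.12, 0.123]]
```

View pics/fin.png

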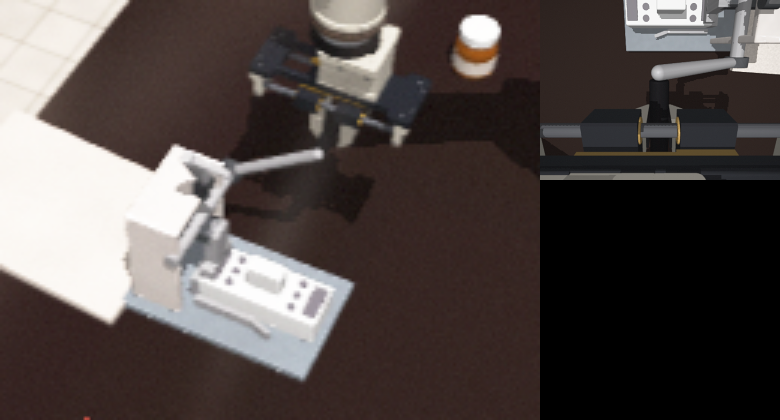

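Request:
play_rows(steps=[[0,0,0,0,0,0,12],[0,0,0,0,0,0,12],[0,0,0,0,0,0,12],[0,0,0,0,0,0,12],[0,0,0,0,0,0,12],[0,0,0,0,0,0,12],[0,0,0,0,0,0,12],[0,0,0,0,0,0,12],[0,0,0,0,0,0,12],[0,0,0,0,0,0,12]], newtons=55)

```text
t: 34.22
eef_pos: [0.5141, -0.0179, 0.1981]
ee_rot: [-90.0, -0.7, 0.1]
ft_force: [7.1, 1.1, 7.5]
finger_gap: 0.0169
```

```bash
python3 - <<'E'
from h import *
st=bot.get_state(); print(st['t'],st['eef_pos'],st['ft_force'].round(1),st['finger_gap'])
s=snap('wrist')
for n in ['closure_top','handle_grip','press_bar']:
    o=seg('wrist',s,n)
    if o and len(o[2]): print(n, round(o[0],2),np.percentile(o[2],[2,50,98],axis=0).round(3).tolist())
s=snap('side')
for n in ['pack0','bottle','jar','press_bar','cartridge']:
    o=seg('side',s,n)
    if o and len(o[2]): print(n, round(o[0],2),np.median(o[2],0).round(3),np.percentile(o[2],98,0).round(3))
bot.hand_in()
E
```

```text
34.225 [ 0.51405707 -0.0179286   0.19814221] [7.1 1.1 7.5] 0.016901978443279547
closure_top 0.71 [[0.588, 0.095, 0.051], [0.589, 0.111, 0.053], [0.591, 0.125, 0.055]]
handle_grip 0.85 [[0.506, -0.04, 0.133], [0.521, 0.027, 0.21], [0.628, 0.038, 0.216]]
press_bar 0.68 [[0.588, 0.095, 0.051], [0.589, 0.111, 0.053], [0.591, 0.125, 0.055]]
pack0 0.86 [0.51  0.423 0.03 ] [0.568 0.446 0.036]
jar 0.67 [ 0.445 -0.367  0.052] [ 0.474 -0.353  0.079]
press_bar 0.46 [0.599 0.128 0.101] [0.618 0.144 0.125]
cartridge 0.88 [0.524 0.129 0.05 ] [0.596 0.149 0.085]
the job is handed in; nothing more can be done
```

I finished every step of the task and handed the job in at about 34 s of the 72 s limit. The hand-in reports no verdict.

**What I did:**
- I drew the cartridge out, lifted it, turned it half round, and set it back in the nest.
- I then re-gripped the rib nearer the robot and pushed the cartridge home. A further 4 mm of commanded push moved it only about 0.25 mm while the force rose to 20 N, so it was against the stop.
- I flipped the catch over by its pin and pulled the lever down by its handle.
- The gripper is still on the handle with a 55 N grip setting.

**Last checks:**
- **Cartridge:** about 0.1 mm from home along the nest and within about 1 mm sideways, with no measurable turn. This was measured just before I let go of it. Later pictures show it still in place.
- **Catch:** about 2.05 rad, estimated from the pin position.
- **Lever:** about 1.2 rad, estimated from the handle position. The arm's position did not change over the last second or so.
- **Closure:** its top is about 53–54 mm above the bench, roughly 8 mm pressed in. The top of the press bar sits where it should with the bar fully down.
- **Wrist force:** about 10 N, which matches the lever spring.

**Checks that were unclear or missing:**
- The fingers slid about 4 mm down on the handle at the end of the stroke. The hold was steady after that.
- In the last check the bottle was not detected. The only pack found sat where one was seen at the start, and the other was not checked. The jar had not moved. The arm went nowhere near any of them.
- The first push looked finished about 2 mm early because of friction. I corrected it before letting go.

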